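# Knock the stuck pattern block out of the bench mould and set it to dry

## Task

The wooden pattern block is stuck in the pocket of the bench mould: take the thin push rod from the V rest, push the block out from behind through the window in the mould's back until it stands clear of the pocket on the apron, and lay the rod back in its free place in the V rest. The block must end standing on its long edge, as it stood in the mould, on the sloped drying board, set down gently and not dropped. Leave the thick rolling pin and the other kitchen things where they are.

Things in the scene. Friction and masses are not known exactly. Their poses are not given: they have to be found in the camera images.
- mould: Aluminium bench mould, fixed. Origin: underside, below the middle of the housing; z up; x points out of the pocket's open mouth, the way the block comes out. In mm: housing x -20 to 20, y -41.5 to 41.5, top z 97; back wall x -20 to -10; pocket 59 wide, 46 high, floor z 45, mouth at x 20; roof slit 16 wide. Two spring clips at x 4 grip the block: about 8 to 20 N to push it, free after some 11 mm.
- window (a point): Centre of the square 26 x 26 mm access window, on the outer back face of the mould (mould frame x -20, y 0, z 67 mm); axes as the mould's. It goes through the 10 mm back wall to the block's back.
- apron (a point): Middle of the open apron outside the mouth (mould frame x 70, y 0, z 45 mm): level with the pocket floor, 83 mm wide, from x 20 to x 120, then a lip 6 mm thick and 6 mm high. Axes as the mould's.
- block_center (a point): Centre of the wooden pattern block, 24 mm thick (its x), 56 mm wide (y, the long edge) and 44 mm high (z), 60 g; starts in the mould's pocket with its axes as the mould's, its back against the back wall, its front about 5 mm inside the mouth.
- block: The same pattern block; origin at its centre.
- rod_center (a point): Middle of the push rod: plain round wooden rod, 14 mm in diameter, 240 mm long (along its x), 40 g. Both ends are alike. It starts in one of the two places of the V rest; the other holds the rolling pin.
- rod: The same push rod; origin at its middle.
- rod_end_a (a point): The rod's end at +120 mm along its x.
- rod_end_b (a point): The rod's end at -120 mm along its x.
- rest: Steel V rest, fixed. Origin: centre of its underside; z up; x along the rods. Base plate 170 x 150 mm, 10 thick; two places at y 45 and y -45 mm, each a pair of 90-degree V saddles 12 mm wide at x 70 and -70 mm, arms up to z 56. The push rod lying in a place has its axis at z 45 mm; V bottom z 35; V opening about 34 mm wide.
- board: Wooden drying board 110 mm (x) by 130 mm (y) on a fixed steel stand. Origin: centre of its upper face, 48 mm above the table; z is normal to the face; the face slopes 15 degrees, falling towards -x, where a lip at x -55 to -61 rises 8 mm above the face.
- pin_center (a point): Middle of the thick wooden rolling pin, 30 mm in diameter, 240 mm long, in the other place of the V rest (axis at about z 56 mm); too thick for the window. Leave alone.
- bowl_mid (a point): White bowl, 100 mm across, 48 high; point at half height. Leave alone.
- tumbler_mid (a point): Glass tumbler, 64 mm across, 100 high; point at half height. Leave alone.
- jar_mid (a point): Amber glass jar, 72 mm across, 110 high; point near half height. Leave alone.
- spatula_grip (a point): Spatula lying on the table; point on its handle. Leave alone.
- saucer_mid (a point): Blue saucer, 130 mm across, 16 high. Leave alone.
Mind the look-alikes: they are no part of the job. Leave any red look-alike of the part that bears board alone.

How it is judged:
On the way, in this order (a step that is already met when the one before it is completed fails the run):
1. an end of the rod is in the window in the mould's back, the block still in the pocket (((x of rod_end_a in the frame of mould between -0.012 and 0.12 m and y of rod_end_a in the frame of mould between -0.014 and 0.014 m and z of rod_end_a in the frame of mould between 0.05 and 0.084 m) or (x of rod_end_b in the frame of mould between -0.012 and 0.12 m and y of rod_end_b in the frame of mould between -0.014 and 0.014 m and z of rod_end_b in the frame of mould between 0.05 and 0.084 m)) and x of block_center in the frame of mould below 0.03 m), for 0.05 s.
2. the block has been pushed clear of the pocket and stands on the apron (x of block_center in the frame of mould between 0.033 and 0.125 m and z of block_center in the frame of mould between 0.06 and 0.075 m), for 0.2 s.
At the end, for the whole second after the job is handed in: The rod rests in the V rest (8 mm sideways, 35 mm along, 7 mm in height, 0.12 rad); the block stands at rest on a long edge on the sloped board, centre within 50 mm along and 55 mm across the slope of the board's centre, seated and square to the face within 0.12 rad ((y of rod_center in the frame of rest between 0.037 and 0.053 m or y of rod_center in the frame of rest between -0.053 and -0.037 m) and x of rod_center in the frame of rest between -0.035 and 0.035 m and z of rod_center in the frame of rest between 0.038 and 0.052 m and angle between the x axis of rod_center and the x axis of rest, either way round below 0.12 rad and linear speed of rod below 0.03 m/s and x of block_center in the frame of board between -0.05 and 0.05 m and y of block_center in the frame of board between -0.055 and 0.055 m and z of block_center in the frame of board between 0.017 and 0.028 m and angle between the z axis of block_center and the z axis of board, either way round below 0.12 rad and linear speed of block below 0.02 m/s); the robot touches nothing.
It fails at once if the pattern block falls onto the table (height (world z) of block_center below 0.034 m).
It fails at once if the pattern block is dropped: it moves faster than 0.6 m/s with no finger on it (linear speed of block above 0.6 m/s and contact force between the fingers and block below 0.05 N).
It fails at once if the rolling pin or another kitchen thing is moved by more than 30 mm (distance of any of pin_center, bowl_mid, tumbler_mid, jar_mid, spatula_grip, saucer_mid from where it was at the start of the episode above 0.03 m).
It also fails if it takes over 58 s, if anything falls off the work surface, if the arm or the gripper's body presses on something with over 40 N, if the wrist force passes 120 N, or if a joint passes its speed limit or range.

## Robot

A 6-joint arm with a two-finger parallel gripper is mounted at the origin on the work surface. World frame = base frame: x ahead of the robot, y to its left, z up, the work surface at z = 0. Lengths are in m, angles in rad, forces in N, time in s.
With the tool pointing down it reaches from about 0.375 to 0.975 m from the base axis. Payload 3.8 kg.
Tool frame: the origin (TCP) lies at the very end of the fingers, on their centre line; the grasp point (between the pads) lies 19 mm behind it; z points along the fingers, y is the direction in which the jaws open and shut (so a half turn about z gives the same grasp; the last joint's range is limited). The gripper opens to 85 mm and grips with 20 to 120 N. Pads are 22 mm wide; open, the fingers measure 114 mm over their backs; the gripper's body (76 mm by 85 mm) begins 54 mm behind the grasp point. The pads swing forward as they close: fully open they stand 13 mm farther back than shut.
Start: joints at [-1.249, 0.264, 1.604, -0, 1.274, -0.037], TCP at [0.237, -0.632, 0.231] pointing down, gripper open.
Joint ranges: [-2.63, 2.63], [-0.94, 2.18], [0.31, 2.57], [-1.31, 4.45], [0, 2.66], [-2.55, 2.55]. Speed limits (rad/s): [2.57, 2.57, 3.14, 3.14, 3.14, 3.14].

## Interface

Orientations are given as a rotation vector (axis times angle).
In Python, from workcell import status, read_camera, camera_info, order gives the robot as it stands.
- The arm moves only by the tool move_arm, never from a script. Its argument "deltas" is a list of rows, each a list of 3 entries, a list of its own where there are three numbers: the turn, a rotation vector about the world's x, y, z as a fraction of full scale, then the shift along the world's x, y, z as a fraction of full scale, then the closure, from -1 (fully open) to 1 (shut), so that 0 is half open. A call has 1 to 20 rows; each row is the pose to reach, as a shift and turn from the pose commanded when the call began; what a row does not reach only later rows make up. Full scale, the value 1, is 0.1 m for a shift and pi/2 rad for a turn. A row lasts 1/8 s, in which the tool goes at most 62.5 mm and 10.7 degrees, less where a joint would pass 70% of its speed; a pose out of reach is approached as far as the arm can. A call with a number of a shift or a turn outside -1 to 1 is refused whole. A call with a gripper value outside its range is refused whole. The fingers move at their own pace and stop on an object; "grip_force" is the grip in N (left out, the last holds). Time passes only in rows, so rows that repeat a pose let the fingers close. It gives the time, the measured TCP pose, the force and the opening at its end, in the units of the state.
- status.read_state(): the state, without advancing time (a new reading comes with each control period).
- read_camera(name): name is "side" or "top"; returns (picture, depth): 384x512x3 uint8, red, green, blue; 384x512 float32, m along the optical axis (not along the pixel's ray), 0 where there is no reading.
- camera_info(name): a dict with "K" (3x3 intrinsics, pixels), "R" (3x3) and "t" (3): a world point X has camera coordinates R X + t. Camera axes: x right, y down, z forward; pixel columns grow to the right and rows downward; lengths in m; the calibration is good to about 2 mm. A picture is of the moment at which its call begins. camera_info takes no time and is no camera call.
- order.finish_job(): hands the job in, once; it reports no verdict.
The state is a dict: "time": time; "q": joint angles; "joint_vel": joint speeds; "joint_torque": joint torques, N m; "tool_pos": TCP position; "tcp_rot": TCP orientation; "wrist_force": force on the tool from outside, world axes, zero at the start; "torque": the same for the moment, N m; "width": opening from 0.0 (shut) to 1.0 (fully open).
Only numpy, scipy, OpenCV 4.12 (cv2) and the standard library are available. Lean on these libraries where they do the work, as an engineer would, in place of code of your own. Each camera call takes 0.05 s, during which the arm holds its last target. There are 200 camera calls.

## Working session

There is one attempt and no reset: what is moved stays moved. The work goes in short steps, Python scripts to look and compute and a tool call to move; the robot and the scene stay as the last step left them, time stands still between calls to the robot, and variables do not carry over. Pictures are saved under pics/ and viewed, about 8 in all and at most 12, crops included, and the job is handed in when it is done.

Besides the shell and the picture viewer there is one more tool, called after "Call:" as name([rows], argument=value, ...), one row to a line, values as JSON. move_arm: Moves the arm, as the interface text tells. Its arguments: {"type":"object","properties":{"deltas":{"type":"array","items":{"type":"array"}},"grip_force":{"type":"number"}},"required":["deltas"]}

```bash
mkdir -p pics; ls; python3 - <<'E'
from workcell import status, read_camera, camera_info
import cv2,numpy as np
for n in("side","top"):
    p,d=read_camera(n); np.savez(f'{n}0.npz',p=p,d=d); cv2.imwrite(f'pics/{n}0.png',p[:,:,::-1])
    i=camera_info(n); print(n,i['K'],(-np.array(i['R']).T@i['t']),i['R'])
s=status.read_state(); print(s)
a=cv2.imread('pics/side0.png');b=cv2.imread('pics/top0.png')
E
```

```text
pics
side [[399.37271434   0.         244.07226827]
 [  0.         399.37271434 195.43670534]
 [  0.           0.           1.        ]] [0.39416809 0.74270524 0.98334872] [[-0.99402958 -0.10813809 -0.01453747]
 [-0.07565568  0.77910415 -0.62231258]
 [ 0.0786219  -0.61749727 -0.78263383]]
top [[401.24795219   0.         256.79691783]
 [  0.         401.24795219 193.57588555]
 [  0.           0.           1.        ]] [0.38412676 0.00208124 1.36271517] [[-0.02297507 -0.99949292 -0.02204637]
 [-0.99596418  0.0247966  -0.08625828]
 [ 0.08676121  0.0199756  -0.99602885]]
{'time': 0.1, 'q': array([-1.24889093e+00,  2.64687910e-01,  1.60527475e+00, -1.06018365e-05,
        1.27370539e+00, -3.69265150e-02]), 'joint_vel': array([ 0.0007018 , -0.0022152 , -0.00357385,  0.00088608, -0.00011285,
       -0.00031445]), 'joint_torque': array([ 3.59070800e-04, -5.16708040e+01, -3.68589306e+01, -6.71257430e-05,
        6.29673144e-03, -1.20882734e-05]), 'tool_pos': array([ 0.23680985, -0.63137004,  0.23005957]), 'tcp_rot': array([-3.08914320e+00, -5.60271155e-01,  4.78393863e-04]), 'wrist_force': array([-0.5676456 , -0.39495063, -0.11579861]), 'torque': array([-0.00383824,  0.03068697, -0.02444403]), 'width': 0.9997375020690433}
```

View pics/top0.png

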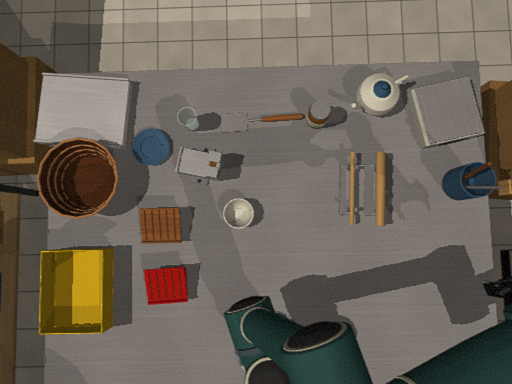

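View pics/side0.png

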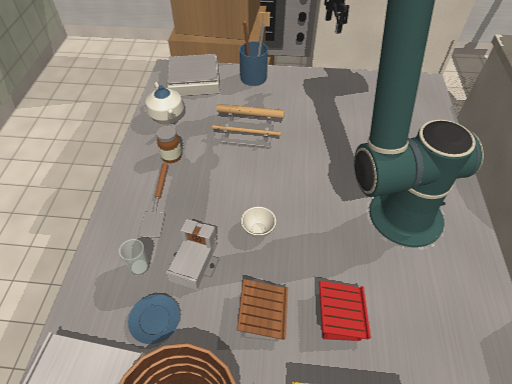

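The rod (352,188) is thin and the pin (381,188) thick. The brown board is at (160,225), its red look-alike at (166,285), and the mould at (200,163). I'll enlarge these and measure.

```bash
cat > h.py <<'E'
import numpy as np,cv2
from workcell import camera_info,read_camera
def cloud(n,d):
    i=camera_info(n);K=np.array(i['K']);R=np.array(i['R']);t=np.array(i['t'])
    v,u=np.mgrid[:d.shape[0],:d.shape[1]]
    c=np.stack([(u-K[0,2])/K[0,0]*d,(v-K[1,2])/K[1,1]*d,d],-1)
    return (c-t)@R
def proj(n,X):
    i=camera_info(n);c=np.atleast_2d(X)@np.array(i['R']).T+i['t'];p=c@np.array(i['K']).T
    return p[:,:2]/p[:,2:]
def load(n,k=0):
    z=np.load(f'{n}{k}.npz');return z['p'],z['d'],cloud(n,z['d'])
E
python3 - <<'E'
from h import *
p,d,W=load('top');P,D,V=load('side')
r=lambda a,x0,x1,y0,y1,s:cv2.resize(a[y0:y1,x0:x1,::-1],((x1-x0)*s,(y1-y0)*s),interpolation=cv2.INTER_CUBIC)
A=r(p,130,250,140,250,3); B=r(P,140,300,210,350,2)
C=r(p,330,400,140,240,3); 
H=600;im=np.zeros((600,800,3),np.uint8)
im[:330,:360]=A; im[:280,370:690]=B; im[290:590,370:580]=C
cv2.imwrite('pics/c1.png',im)
np.set_printoptions(precision=3,suppress=True)
hsv=cv2.cvtColor(p,cv2.COLOR_RGB2HSV)
for nm,(x0,x1,y0,y1) in dict(mould=(172,250,142,188),board=(135,188,203,246),rest=(330,400,145,232)).items():
    w=W[y0:y1,x0:x1];m=(w[...,2]>.02)&(d[y0:y1,x0:x1]>0)
    z=w[...,2][m]; h,e=np.histogram(z,bins=np.arange(.02,.13,.005)); print(nm,list(zip(e.round(3),h)))
E
```

```text
mould [(np.float64(0.02), np.int64(13)), (np.float64(0.025), np.int64(11)), (np.float64(0.03), np.int64(11)), (np.float64(0.035), np.int64(32)), (np.float64(0.04), np.int64(298)), (np.float64(0.045), np.int64(360)), (np.float64(0.05), np.int64(80)), (np.float64(0.055), np.int64(15)), (np.float64(0.06), np.int64(3)), (np.float64(0.065), np.int64(4)), (np.float64(0.07), np.int64(11)), (np.float64(0.075), np.int64(5)), (np.float64(0.08), np.int64(7)), (np.float64(0.085), np.int64(30)), (np.float64(0.09), np.int64(65)), (np.float64(0.095), np.int64(186)), (np.float64(0.1), np.int64(40)), (np.float64(0.105), np.int64(0)), (np.float64(0.11), np.int64(0)), (np.float64(0.115), np.int64(0)), (np.float64(0.12), np.int64(0))]
board [(np.float64(0.02), np.int64(2)), (np.float64(0.025), np.int64(4)), (np.float64(0.03), np.int64(62)), (np.float64(0.035), np.int64(224)), (np.float64(0.04), np.int64(280)), (np.float64(0.045), np.int64(221)), (np.float64(0.05), np.int64(233)), (np.float64(0.055), np.int64(226)), (np.float64(0.06), np.int64(134)), (np.float64(0.065), np.int64(14)), (np.float64(0.07), 
[... 367 characters left out ...]
.02), np.int64(1)), (np.float64(0.025), np.int64(3)), (np.float64(0.03), np.int64(2)), (np.float64(0.035), np.int64(3)), (np.float64(0.04), np.int64(17)), (np.float64(0.045), np.int64(143)), (np.float64(0.05), np.int64(219)), (np.float64(0.055), np.int64(74)), (np.float64(0.06), np.int64(95)), (np.float64(0.065), np.int64(285)), (np.float64(0.07), np.int64(252)), (np.float64(0.075), np.int64(27)), (np.float64(0.08), np.int64(0)), (np.float64(0.085), np.int64(0)), (np.float64(0.09), np.int64(0)), (np.float64(0.095), np.int64(0)), (np.float64(0.1), np.int64(0)), (np.float64(0.105), np.int64(0)), (np.float64(0.11), np.int64(0)), (np.float64(0.115), np.int64(0)), (np.float64(0.12), np.int64(0))]
```

View pics/c1.png

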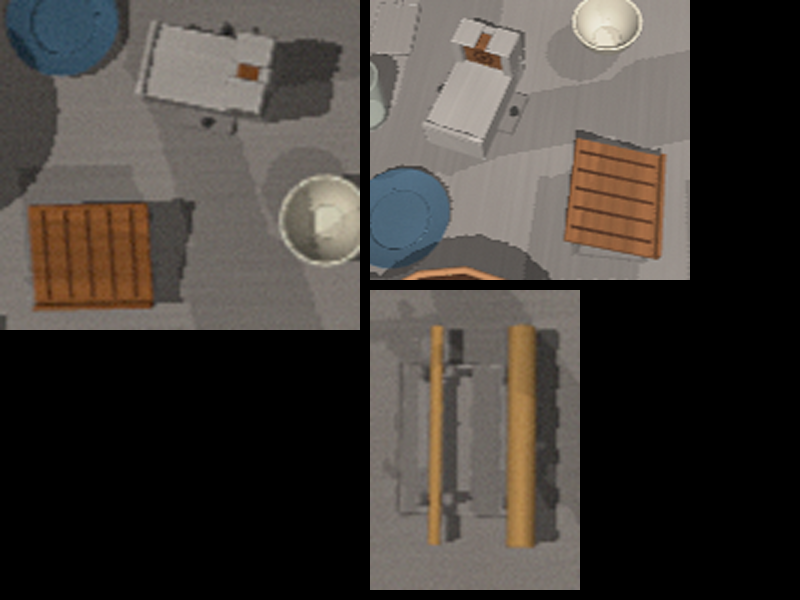

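The top crop shows the mould's mouth facing image-left (+y), with the back at right and the brown block under the slit at (200+,163). The board's lip is at image-bottom, on the robot side. The thin rod is the left one, in the +y place.

```bash
python3 - <<'E'
from h import *
np.set_printoptions(precision=4,suppress=True)
for n in('top','side'):
    p,d,W=load(n); hsv=cv2.cvtColor(p,cv2.COLOR_RGB2HSV); ok=(d>0)
    inb=lambda x0,x1,y0,y1:ok&(W[...,0]>x0)&(W[...,0]<x1)&(W[...,1]>y0)&(W[...,1]<y1)
    def rect(m,nm):
        m=cv2.morphologyEx(m.astype(np.uint8),cv2.MORPH_OPEN,np.ones((2,2)))>0
        k,l,st,_=cv2.connectedComponentsWithStats(m.astype(np.uint8)); j=1+np.argmax(st[1:,4]); m=l==j
        X=W[m]; 
        r=cv2.minAreaRect((X[:,:2]*1000).astype(np.float32)); print(n,nm,m.sum(),'rect c,size,ang',np.round(r[0],1),np.round(r[1],1),round(r[2],2),'medz',np.median(X[:,2]).round(4)); return X
    # where
    uv={'top':dict(m=(195,163),b=(160,225)),'side':dict(m=(190,265),b=(263,308))}[n]
    cm=W[uv['m'][1],uv['m'][0]];cb=W[uv['b'][1],uv['b'][0]];print(cm,cb)
    B=inb(cm[0]-.12,cm[0]+.12,cm[1]-.13,cm[1]+.15)&(hsv[...,1]<70)
    rect(B&(W[...,2]>.036)&(W[...,2]<.057),'apron'); rect(B&(W[...,2]>.085)&(W[...,2]<.105),'housingtop'); rect(B&(W[...,2]>.036),'all')
    br=(hsv[...,0]<18)&(hsv[...,1]>110)
    X=rect(inb(cb[0]-.1,cb[0]+.1,cb[1]-.1,cb[1]+.1)&br&(W[...,2]>.02),'board')
    A=np.c_[X[:,:2],np.ones(len(X))]; w=np.linalg.lstsq(A,X[:,2],rcond=None)[0]
    for _ in range(3):
        e=abs(A@w-X[:,2])<.004; w=np.linalg.lstsq(A[e],X[e,2],rcond=None)[0]
    print('plane',w,'tilt',np.degrees(np.arctan(np.hypot(*w[:2]))),'fall dir',np.degrees(np.arctan2(-w[1],-w[0])))
    c=np.median(X,0);print('z at',c,A.mean(0)@w)
    R=inb(.2,.8,-.6,-.15)&(hsv[...,0]<25)&(hsv[...,1]>90)&(W[...,2]>.035)&(W[...,2]<.09)
    k,l,st,_=cv2.connectedComponentsWithStats(R.astype(np.uint8),connectivity=8)
    for j in range(1,k):
        if st[j,4]>80:
            X=W[l==j]; r=cv2.minAreaRect((X[:,:2]*1000).astype(np.float32)); print('stick',st[j],np.round(r[0],1),np.round(r[1],1),round(r[2],2),np.percentile(X[:,2],[10,50,90]))
            Y=X[:,:2]-X[:,:2].mean(0); u=np.linalg.svd(Y,full_matrices=False)[2][0]; print('  dir deg',np.degrees(np.arctan2(u[1],u[0])),X.mean(0),'ext',np.ptp(Y@u))
E
```

```text
[0.6062 0.2319 0.0453] [0.403  0.3498 0.0443]
top apron 738 rect c,size,ang [534.  130.7] [380.3 106.9] 56.32 medz 0.0454
top housingtop 286 rect c,size,ang [494.9 111.9] [300.4  84. ] 29.13 medz 0.0966
top all 1098 rect c,size,ang [545.4 123.1] [380.3 134.2] 56.32 medz 0.0468
top board 1370 rect c,size,ang [398.6 207.1] [410.1 115.2] 89.8 medz 0.0465
plane [ 0.2407 -0.8076  0.2326] tilt 40.11934883231523 fall dir 106.59481531208911
z at [0.3998 0.3457 0.0465] 0.05042025566661612
stick [349 152   6  73 294] [ 509.9 -282.9] [ 16.3 237.4] 86.66 [0.0473 0.0515 0.055 ]
  dir deg 176.76948936085694 [ 0.5093 -0.281   0.0513] ext 0.23736360267521334
stick [375 152  11  74 674] [ 504.4 -371.8] [ 34.4 237.5] 85.83 [0.0631 0.0692 0.0737]
  dir deg 176.94206873930594 [ 0.5035 -0.3689  0.0687] ext 0.23762771087513607
[0.6057 0.2487 0.0433] [0.4041 0.3497 0.0485]
side apron 1252 rect c,size,ang [539.2 465.1] [136.8 611.2] 14.96 medz 0.0453
side housingtop 381 rect c,size,ang [593.7 167.4] [42.  81.7] 79.21 medz 0.0965
side all 1730 rect c,size,ang [545.3 440.5] [139.8 661.2] 14.63 medz 0.0462
side board 2397 rect c,size,ang [401.2 505.1] [475.1 116.2] 89.89 medz 0.0468
plane [ 0.243   0.0771 -0.0772] tilt 14.299980976759937 fall dir -162.40474455461418
z at [0.4018 0.3554 0.0468] 0.04770716654667323
stick [217 104  67  14 537] [ 507.5 -366.6] [ 29.  237.1] 87.15 [0.0549 0.0663 0.0721]
  dir deg 176.76764747535643 [ 0.5068 -0.3646  0.0649] ext 0.23715126562520122
stick [212 125  69  11 256] [ 513.5 -281.2] [ 15.6 236.6] 87.31 [0.0451 0.0502 0.0534]
  dir deg 176.89883087849955 [ 0.5124 -0.2799  0.0497] ext 0.23662532722652635
```

```bash
python3 - <<'E'
from h import *
np.set_printoptions(precision=4,suppress=True)
for n in('top','side'):
    p,d,W=load(n); hsv=cv2.cvtColor(p,cv2.COLOR_RGB2HSV); ok=(d>0)
    inb=lambda x0,x1,y0,y1:ok&(W[...,0]>x0)&(W[...,0]<x1)&(W[...,1]>y0)&(W[...,1]<y1)
    def rect(m,nm):
        k,l,st,_=cv2.connectedComponentsWithStats(m.astype(np.uint8),connectivity=4); j=1+np.argmax(st[1:,4]); X=W[l==j]
        r=cv2.minAreaRect((X[:,:2]*1000).astype(np.float32)); print(n,nm,len(X),np.round(r[0],1),np.round(r[1],1),round(r[2],2),'z',np.median(X[:,2]).round(4)); return X
    B=inb(.49,.73,.10,.38)&(hsv[...,1]<70)
    rect(B&(W[...,2]>.036)&(W[...,2]<.058),'apron'); rect(B&(W[...,2]>.09)&(W[...,2]<.105),'htop'); rect(B&(W[...,2]>.036),'all')
    br=(hsv[...,0]<18)&(hsv[...,1]>110)
    X=rect(inb(.3,.5,.25,.45)&br&(W[...,2]>.02),'board')
    A=np.c_[X[:,:2],np.ones(len(X))]; w=np.linalg.lstsq(A,X[:,2],rcond=None)[0]
    for _ in range(4):
        e=abs(A@w-X[:,2])<.003; w=np.linalg.lstsq(A[e],X[e,2],rcond=None)[0]
    print('plane',w,e.mean(),'tilt',np.degrees(np.arctan(np.hypot(*w[:2]))),'fall dir',np.degrees(np.arctan2(-w[1],-w[0])),'z at .403,.349',np.array([.403,.349,1])@w)
E
```

```text
top apron 740 [610.6 240.1] [105.1  83.1] 77.14 z 0.0455
top htop 138 [615.1 162.3] [40.4 39.2] 76.81 z 0.0974
top all 1100 [605.7 219.1] [148.3  83.2] 77.0 z 0.0474
top board 1372 [402.8 349.9] [114.5 130.1] 0.21 z 0.0479
plane [ 0.2631 -0.0028 -0.057 ] 0.6982507288629738 tilt 14.741408413306615 fall dir 179.38518167581256 z at .403,.349 0.04800134541160252
side apron 1263 [606.2 218.4] [146.5  83.8] 76.82 z 0.0455
side htop 351 [594.4 167.1] [42.2 83.9] 76.96 z 0.0973
side all 1736 [606.2 217.3] [148.6  84.3] 76.82 z 0.0465
side board 2397 [404.2 348.5] [131.3 113.3] 89.91 z 0.0477
plane [ 0.269  -0.0004 -0.0611] 0.8806841885690446 tilt 15.055239532095312 fall dir 179.9217254789127 z at .403,.349 0.0471968175567212
```

Call:
move_arm([
  [[0,0,-0.09],[0.3,0.3,0],0],
  [[0,0,-0.18],[0.7,0.7,0],0],
  [[0,0,-0.263],[1,1,0],0],
], grip_force=60)

```text
time: 0.48
tool_pos: [0.3379, -0.5303, 0.2305]
tcp_rot: [-3.139, 0.092, 0.001]
wrist_force: [-0.1, -0.3, -0.4]
width: 0.496
```

Call:
move_arm([
  [[0,0,0],[0.5,0.5,0],0],
  [[0,0,0],[1,1,0],0],
])

```text
time: 0.72
tool_pos: [0.4262, -0.4421, 0.2308]
tcp_rot: [-3.14, 0.087, 0.0]
wrist_force: [0.1, 0.0, -0.8]
width: 0.501
```

Call:
move_arm([
  [[0,0,0],[0.4,0.5,-0.3],0],
  [[0,0,0],[0.75,1,-0.8],0],
  [[0,0,0],[0.75,1,-0.8],0],
])

```text
time: 1.1
tool_pos: [0.4999, -0.34, 0.148]
tcp_rot: [-3.137, 0.081, 0.007]
wrist_force: [-0.6, 0.7, 0.3]
width: 0.499
```

Call:
move_arm([
  [[0,0,0],[0,0.3,-0.2],0],
  [[0,0,0],[0,0.5,-0.4],0],
  [[0,0,0],[0,0.5,-0.6],0],
  [[0,0,0],[0,0.5,-0.6],0],
  [[0,0,0],[0,0.5,-0.6],0],
])

```text
time: 1.72
tool_pos: [0.5008, -0.2951, 0.0919]
tcp_rot: [3.139, -0.087, 0.001]
wrist_force: [0.6, -0.3, 0.5]
width: 0.5
```

Call:
move_arm([
  [[0,0,0],[0.11,0.13,-0.1],0],
  [[0,0,0],[0.11,0.13,-0.35],0],
  [[0,0,0],[0.11,0.13,-0.6],0],
  [[0,0,0],[0.11,0.13,-0.65],0],
  [[0,0,0],[0.11,0.13,-0.65],0],
])

```text
time: 2.35
tool_pos: [0.5118, -0.2804, 0.0263]
tcp_rot: [-3.14, 0.085, -0.0]
wrist_force: [0.3, 0.2, 0.3]
width: 0.497
```

```bash
python3 - <<'E'
from h import *
from workcell import status
p,d=read_camera('side');a=cv2.resize(p[80:180,160:330,::-1],(680,400),interpolation=cv2.INTER_CUBIC);cv2.imwrite('pics/s1.png',a)
print(status.read_state()['tool_pos'])
E
```

```text
[ 0.51228802 -0.28083227  0.02702296]
```

View pics/s1.png

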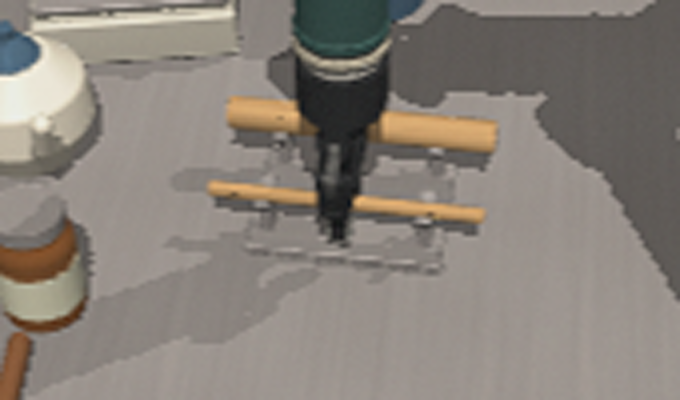

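The crop shows the fingers straddling the thin rod near its middle, around (340,205). Next I close on it and lift.

Call:
move_arm([
  [[0,0,0],[0,0,0],1],
  [[0,0,0],[0,0,0],1],
  [[0,0,0],[0,0,0],1],
  [[0,0,0],[0,0,0],1],
  [[0,0,0],[0,0,0],1],
  [[0,0,0],[0,0,0],1],
], grip_force=70)

```text
time: 3.15
tool_pos: [0.5128, -0.2828, 0.0281]
tcp_rot: [3.137, -0.085, 0.005]
wrist_force: [-1.3, -5.7, 2.5]
width: 0.134
```

Call:
move_arm([
  [[0,0,0],[0,0,0.1],1],
  [[0,0,0],[0,0,0.4],1],
  [[0,0,0],[0,0,0.7],1],
  [[0,0,0],[0,0,1],1],
  [[0,0,0],[0,0,1],1],
])

```text
time: 3.78
tool_pos: [0.5136, -0.2815, 0.1299]
tcp_rot: [3.138, -0.085, 0.009]
wrist_force: [0.6, 0.8, -0.2]
width: 0.135
```

Call:
move_arm([
  [[0,0,0.1],[0,0.2,0],1],
  [[0,0,0.2],[0,0.5,0],1],
  [[0,0,0.3],[0,0.8,0],1],
  [[0,0,0.4],[0,1,0],1],
  [[0,0,0.45],[0,1,0],1],
  [[0,0,0.45],[0,1,0],1],
])

```text
time: 4.53
tool_pos: [0.5105, -0.1797, 0.125]
tcp_rot: [-2.974, -1.006, 0.002]
wrist_force: [0.3, 0.5, -0.2]
width: 0.138
```

Call:
move_arm([
  [[0,0,0.1],[0.1,0.2,0],1],
  [[0,0,0.2],[0.2,0.5,0],1],
  [[0,0,0.3],[0.3,0.8,0],1],
  [[0,0,0.4],[0.39,1,0],1],
  [[0,0,0.44],[0.39,1,0],1],
  [[0,0,0.44],[0.39,1,0],1],
])

```text
time: 5.28
tool_pos: [0.55, -0.0804, 0.1255]
tcp_rot: [-2.46, -1.952, 0.001]
wrist_force: [-0.2, -0.0, -0.6]
width: 0.135
```

Call:
move_arm([
  [[0,0,0],[0,0.3,-0.2],1],
  [[0,0,0],[0,0.63,-0.5],1],
  [[0,0,0],[0,0.63,-0.77],1],
  [[0,0,0],[0,0.63,-0.77],1],
  [[0,0,0],[0,0.63,-0.77],1],
])

```text
time: 5.9
tool_pos: [0.5509, -0.0182, 0.0499]
tcp_rot: [2.46, 1.953, 0.001]
wrist_force: [-0.1, -0.1, 0.5]
width: 0.139
```

```bash
cat > rod.py <<'E'
from h import *
from workcell import status
import sys
np.set_printoptions(precision=4,suppress=True)
O=np.array([.5942,.1668]);a=np.radians(76.9);mx=np.array([np.cos(a),np.sin(a)]);my=np.array([-mx[1],mx[0]])
for n in('top','side'):
    p,d=read_camera(n);np.savez(f'{n}1.npz',p=p,d=d);W=cloud(n,d);hsv=cv2.cvtColor(p,cv2.COLOR_RGB2HSV)
    m=(d>0)&(hsv[...,0]>8)&(hsv[...,0]<25)&(hsv[...,1]>90)&(W[...,2]>.05)&(W[...,2]<.1)&(W[...,0]>.45)&(W[...,0]<.66)&(W[...,1]>-.2)&(W[...,1]<.14)
    X=W[m];r=(X[:,:2]-O);q=np.c_[r@mx,r@my,X[:,2]]
    f=np.polyfit(q[:,0],q[:,1],1);print(n,len(q),'x',q[:,0].min(),q[:,0].max(),'y at -.02',np.polyval(f,-.02),'slope',f[0])
    for lo in np.arange(-.3,0,.03):
        s=q[(q[:,0]>=lo)&(q[:,0]<lo+.03)]
        if len(s)>4: print('  x%.2f y %.4f [%.4f %.4f] zmax %.4f'%(lo+.015,np.median(s[:,1]),*np.percentile(s[:,1],[5,95]),np.percentile(s[:,2],90)))
s=status.read_state();t=s['tool_pos'];print(t,s['tcp_rot'],'mould',(t[:2]-O)@mx,(t[:2]-O)@my,t[2])
E
python3 rod.py
```

```text
top 122 x -0.3102852801277143 -0.0709177339259373 y at -.02 0.001377007839665133 slope 0.0017571261113336616
  x-0.28 y 0.0006 [-0.0046 0.0068] zmax 0.0771
  x-0.26 y 0.0009 [-0.0046 0.0060] zmax 0.0766
  x-0.23 y 0.0017 [-0.0048 0.0062] zmax 0.0766
  x-0.11 y 0.0006 [-0.0045 0.0068] zmax 0.0743
  x-0.08 y 0.0012 [-0.0046 0.0066] zmax 0.0759
side 177 x -0.3110554565789266 -0.07062231304869279 y at -.02 0.00015669789617276753 slope 0.004746122924532233
  x-0.28 y 0.0014 [-0.0023 0.0046] zmax 0.0748
  x-0.20 y -0.0053 [-0.0075 -0.0004] zmax 0.0785
  x-0.17 y -0.0003 [-0.0064 0.0045] zmax 0.0761
  x-0.14 y 0.0010 [-0.0055 0.0048] zmax 0.0760
  x-0.11 y 0.0006 [-0.0061 0.0049] zmax 0.0757
  x-0.08 y 0.0001 [-0.0062 0.0048] zmax 0.0760
[ 0.5518 -0.0183  0.0508] [2.4588 1.9525 0.0031] mould -0.18987168363550594 -0.0006246865151307546 0.0508177778107438
```

Call:
move_arm([
  [[0,0,0],[0.045,0.195,0],1],
  [[0,0,0],[0.09,0.39,0],1],
  [[0,0,0],[0.113,0.487,0],1],
  [[0,0,0],[0.113,0.487,0],1],
], grip_force=90)

```text
time: 6.5
tool_pos: [0.5619, 0.0323, 0.0494]
tcp_rot: [2.457, 1.958, 0.0]
wrist_force: [0.6, -0.6, -1.1]
width: 0.13
```

Call:
move_arm([
  [[0,0,0],[0.011,0.049,0],1],
  [[0,0,0],[0.023,0.097,0],1],
  [[0,0,0],[0.034,0.146,0],1],
  [[0,0,0],[0.045,0.195,0],1],
  [[0,0,0],[0.057,0.244,0],1],
  [[0,0,0],[0.068,0.292,0],1],
  [[0,0,0],[0.079,0.341,0],1],
  [[0,0,0],[0.091,0.39,0],1],
  [[0,0,0],[0.102,0.438,0],1],
])

```text
time: 7.62
tool_pos: [0.572, 0.0754, 0.0493]
tcp_rot: [-2.459, -1.956, -0.0]
wrist_force: [-0.9, -0.9, -0.1]
width: 0.13
```

Call:
move_arm([
  [[0,0,0],[0.011,0.049,0],1],
  [[0,0,0],[0.023,0.097,0],1],
  [[0,0,0],[0.034,0.146,0],1],
  [[0,0,0],[0.045,0.195,0],1],
  [[0,0,0],[0.057,0.244,0],1],
  [[0,0,0],[0.061,0.263,0],1],
  [[0,0,0],[0.061,0.263,0],1],
  [[0,0,0],[0.061,0.263,0],1],
])

```text
time: 8.62
tool_pos: [0.578, 0.1011, 0.0493]
tcp_rot: [2.459, 1.955, 0.0]
wrist_force: [0.8, 0.1, -0.9]
width: 0.137
```

```bash
cat > blk.py <<'E'
from h import *
from workcell import status
import sys
k=sys.argv[1]
np.set_printoptions(precision=4,suppress=True)
O=np.array([.5942,.1668]);a=np.radians(76.9);mx=np.array([np.cos(a),np.sin(a)]);my=np.array([-mx[1],mx[0]])
im=[]
for n in('top','side'):
    p,d=read_camera(n);np.savez(f'{n}{k}.npz',p=p,d=d);W=cloud(n,d);hsv=cv2.cvtColor(p,cv2.COLOR_RGB2HSV)
    r=W[...,:2]-O;qx=r@mx;qy=r@my
    m=(d>0)&(hsv[...,0]<18)&(hsv[...,1]>100)&(W[...,2]>.08)&(W[...,2]<.095)&(qx>.0)&(qx<.13)&(abs(qy)<.045)
    q=np.c_[qx[m],qy[m]]*1000
    if len(q)>10:
        R=cv2.minAreaRect(q.astype(np.float32));print(n,len(q),'block top in mould',np.round(R[0],1),np.round(R[1],1),round(R[2],1),np.median(W[m][:,2]))
    c=proj(n,[[.606,.218,.06]])[0].astype(int);x0,y0=c-[50,50];im.append(cv2.resize(p[y0:y0+100,x0:x0+100,::-1],(390,390),interpolation=cv2.INTER_CUBIC))
cv2.imwrite(f'pics/b{k}.png',np.hstack(im))
s=status.read_state();print(s['tool_pos'],s['wrist_force'])
E
python3 blk.py 2
```

```text
top 92 block top in mould [63.2  2. ] [22.  55.2] 0.5 0.0893140731489643
side 209 block top in mould [63.1  0.6] [25.6 57. ] 0.4 0.08888064688582638
[0.578  0.1011 0.0493] [-0.0693 -0.3033 -0.3479]
```

View pics/b2.png

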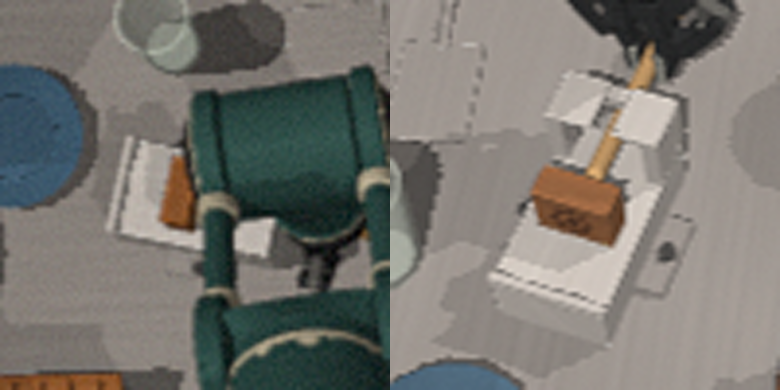

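The block stands square on the apron at mould x≈63 mm, y≈1 mm. I'll retract the rod and take it back to the rest.

Call:
move_arm([
  [[0,0,0],[-0.05,-0.214,0],1],
  [[0,0,0],[-0.113,-0.487,0],1],
  [[0,0,0],[-0.17,-0.73,0],1],
  [[0,0,0],[-0.2267,-0.974,0],1],
  [[0,0,0],[-0.2267,-0.974,0],1],
])

```text
time: 9.35
tool_pos: [0.5544, 0.0016, 0.0491]
tcp_rot: [-2.462, -1.952, 0.001]
wrist_force: [-0.2, 0.3, -0.5]
width: 0.132
```

Call:
move_arm([
  [[0,0,0],[-0.05,-0.2,0],1],
  [[0,0,0],[-0.05,-0.2,0.3],1],
  [[0,0,0],[-0.05,-0.4,0.6],1],
  [[0,0,0],[-0.05,-0.6,0.77],1],
  [[0,0,0],[-0.05,-0.83,0.77],1],
  [[0,0,0],[-0.05,-0.83,0.77],1],
])

```text
time: 10.1
tool_pos: [0.5501, -0.081, 0.1263]
tcp_rot: [2.461, 1.953, -0.0]
wrist_force: [-0.5, 0.7, -0.5]
width: 0.129
```

Call:
move_arm([
  [[0,0,-0.1],[-0.1,-0.2,0],1],
  [[0,0,-0.2],[-0.2,-0.5,0],1],
  [[0,0,-0.3],[-0.3,-0.8,0],1],
  [[0,0,-0.4],[-0.36,-1,0],1],
  [[0,0,-0.45],[-0.36,-1,0],1],
  [[0,0,-0.45],[-0.36,-1,0],1],
])

```text
time: 10.85
tool_pos: [0.5137, -0.179, 0.1255]
tcp_rot: [-2.982, -0.984, 0.002]
wrist_force: [0.1, -0.9, -0.5]
width: 0.129
```

Call:
move_arm([
  [[0,0,-0.1],[0,-0.2,0],1],
  [[0,0,-0.2],[0,-0.5,0],1],
  [[0,0,-0.3],[0,-0.8,0],1],
  [[0,0,-0.4],[0,-1,0],1],
  [[0,0,-0.44],[0,-1,0],1],
  [[0,0,-0.44],[0,-1,0],1],
])

```text
time: 11.6
tool_pos: [0.5142, -0.2788, 0.1257]
tcp_rot: [-3.14, 0.082, 0.001]
wrist_force: [-0.4, -0.8, -0.5]
width: 0.133
```

```bash
python3 - <<'E'
from h import *
from workcell import status
s=status.read_state();print(s)
E
```

```text
{'time': 11.6, 'q': array([-5.39558906e-01,  1.83904824e-01,  1.90527851e+00,  2.79120427e-04,
        1.05352636e+00,  1.08325658e+00]), 'joint_vel': array([ 0.00550373, -0.0046895 ,  0.00470744, -0.0009199 , -0.00152212,
       -0.01710077]), 'joint_torque': array([-3.20865903e-01, -4.39796984e+01, -3.38361275e+01, -2.22643919e-02,
       -1.75158883e-02,  2.13080090e-01]), 'tool_pos': array([ 0.51417878, -0.27878429,  0.12570975]), 'tcp_rot': array([-3.13976438e+00,  8.18994148e-02,  1.34082555e-03]), 'wrist_force': array([-0.39784189, -0.81400044, -0.47902233]), 'torque': array([-0.03720027,  0.02019072,  0.01570144]), 'width': 0.13286676383177473}
```

Call:
move_arm([
  [[0,0,0],[-0.01,-0.03,-0.25],1],
  [[0,0,0],[-0.01,-0.03,-0.5],1],
  [[0,0,0],[-0.01,-0.03,-0.75],1],
  [[0,0,0],[-0.01,-0.03,-0.9],1],
  [[0,0,0],[-0.01,-0.03,-0.97],1],
  [[0,0,0],[-0.01,-0.03,-0.97],1],
])

```text
time: 12.35
tool_pos: [0.5137, -0.2823, 0.0295]
tcp_rot: [3.14, -0.084, 0.001]
wrist_force: [-1.1, -0.2, -0.6]
width: 0.132
```

Call:
move_arm([
  [[0,0,0],[0,0,0],0.4],
  [[0,0,0],[0,0,0],0],
  [[0,0,0],[0,0,0],0],
  [[0,0,0],[0,0,0],0],
  [[0,0,0],[0,0,0.2],0],
  [[0,0,0],[0,0,0.6],0],
  [[0,0,0],[0,0,1],0],
  [[0,0,0],[0,0,1],0],
])

```text
time: 13.35
tool_pos: [0.5168, -0.2843, 0.1355]
tcp_rot: [3.135, -0.085, 0.014]
wrist_force: [0.4, 0.5, 0.5]
width: 0.504
```

Call:
move_arm([
  [[0,0,0.1],[0.2,0.3,0.5],0],
  [[0,0,0.2],[0.4,0.6,0.6],0],
  [[0,0,0.3],[0.6,1,0.6],0],
  [[0,0,0.3],[0.6,1,0.6],0],
])

```text
time: 13.85
tool_pos: [0.5741, -0.1797, 0.1894]
tcp_rot: [-3.072, -0.656, -0.0]
wrist_force: [-0.4, -0.3, -0.6]
width: 0.498
```

Call:
move_arm([
  [[0,0,0.1],[0,0.4,0],-0.8],
  [[0,0,0.2],[0,0.8,0],-0.8],
  [[0,0,0.3],[0,1,0],-0.8],
  [[0,0,0.3],[0,1,0],-0.8],
])

```text
time: 14.35
tool_pos: [0.5726, -0.0818, 0.1888]
tcp_rot: [-2.837, -1.348, 0.002]
wrist_force: [-0.4, -0.3, -1.2]
width: 0.9
```

Call:
move_arm([
  [[0,0,0.1],[0,0.4,0],-0.8],
  [[0,0,0.2],[0,0.8,0],-0.8],
  [[0,0,0.29],[0,1,0],-0.8],
  [[0,0,0.29],[0,1,0],-0.8],
])

```text
time: 14.85
tool_pos: [0.5732, 0.0174, 0.189]
tcp_rot: [2.462, 1.951, -0.001]
wrist_force: [0.2, -0.2, -0.2]
width: 0.901
```

Call:
move_arm([
  [[0,0,0],[0.1,0.4,0],-0.8],
  [[0,0,0],[0.2,0.8,0],-0.8],
  [[0,0,0],[0.3,1,0],-0.8],
  [[0,0,0],[0.3,1,0],-0.8],
])

```text
time: 15.35
tool_pos: [0.6041, 0.1174, 0.1891]
tcp_rot: [2.46, 1.953, -0.001]
wrist_force: [-1.2, -0.4, -1.0]
width: 0.9
```

Call:
move_arm([
  [[0,0,0],[0,0.4,0],-0.8],
  [[0,0,0],[0,0.8,0],-0.8],
  [[0,0,0],[0,1,-0.3],-0.8],
  [[0,0,0],[0,1,-0.3],-0.8],
  [[0,0,0],[0,1,-0.3],-0.8],
])

```text
time: 15.98
tool_pos: [0.6036, 0.2161, 0.1595]
tcp_rot: [2.46, 1.953, -0.001]
wrist_force: [0.1, 0.7, 0.5]
width: 0.899
```

```bash
python3 blk.py 3; python3 - <<'E'
from h import *
from workcell import status
np.set_printoptions(precision=4,suppress=True)
for n in('top','side'):
    p,d,W=load(n,3); hsv=cv2.cvtColor(p,cv2.COLOR_RGB2HSV)
    R=(d>0)&(W[...,0]>.35)&(W[...,0]<.68)&(W[...,1]>-.33)&(W[...,1]<-.22)&(hsv[...,0]<25)&(hsv[...,1]>90)&(W[...,2]>.035)&(W[...,2]<.09)
    X=W[R];r=cv2.minAreaRect((X[:,:2]*1000).astype(np.float32));print('rod',np.round(r[0],1),np.round(r[1],1),round(r[2],2),np.percentile(X[:,2],[10,50,90]))
s=status.read_state();t=s['tool_pos'];O=np.array([.5942,.1668]);a=np.radians(76.9);mx=np.array([np.cos(a),np.sin(a)]);my=np.array([-mx[1],mx[0]])
from scipy.spatial.transform import Rotation as Ro
print((t[:2]-O)@mx,(t[:2]-O)@my,t,Ro.from_rotvec(s['tcp_rot']).as_matrix(),s['width'])
E
```

```text
side 198 block top in mould [63.8  0.4] [26.3 56.6] 0.2 0.08886068120787866
[0.6043 0.2164 0.1605] [ 0.7156 -0.9735 -0.0584]
rod [ 513.2 -283. ] [ 16.  237.4] 86.58 [0.0472 0.051  0.055 ]
rod [ 514.1 -280.3] [ 19.5 236.7] 87.43 [0.0452 0.05   0.0537]
0.05058242799831209 0.001425007013406407 [0.6043 0.2164 0.1605] [[ 0.227   0.9739  0.0017]
 [ 0.9739 -0.227  -0.    ]
 [ 0.0003  0.0016 -1.    ]] 0.8984672626594549
```

Call:
move_arm([
  [[0,0,0],[0.03,0.125,0],-0.8],
  [[0,0,0],[0.03,0.125,-0.2],-0.8],
  [[0,0,0],[0.03,0.125,-0.5],-0.8],
  [[0,0,0],[0.03,0.125,-0.5],-0.8],
])

```text
time: 16.58
tool_pos: [0.6032, 0.2293, 0.1049]
tcp_rot: [-2.457, -1.954, 0.012]
wrist_force: [-0.2, 0.2, -0.2]
width: 0.904
```

Call:
move_arm([
  [[0,0,0],[0,0,-0.2],-0.8],
  [[0,0,0],[0,0,-0.4],-0.8],
  [[0,0,0],[0,0,-0.56],-0.8],
  [[0,0,0],[0,0,-0.56],-0.8],
], grip_force=30)

```text
time: 17.08
tool_pos: [0.6047, 0.2297, 0.0509]
tcp_rot: [-2.458, -1.955, 0.006]
wrist_force: [-0.4, -0.6, -1.1]
width: 0.901
```

Call:
move_arm([
  [[0,0,0],[0,0,0],-0.5],
  [[0,0,0],[0,0,0],-0.3],
  [[0,0,0],[0,0,0],0],
  [[0,0,0],[0,0,0],1],
  [[0,0,0],[0,0,0],1],
  [[0,0,0],[0,0,0],1],
], grip_force=30)

```text
time: 17.82
tool_pos: [0.6072, 0.2306, 0.0543]
tcp_rot: [2.458, 1.955, 0.003]
wrist_force: [0.9, 0.4, 5.9]
width: 0.655
```

```bash
python3 blk.py 4
```

```text
side 141 block top in mould [64.7 -1. ] [53.8 23.9] 89.2 0.08904247581983706
[0.6072 0.2306 0.0544] [0.2385 0.357  6.4418]
```

View pics/b4.png

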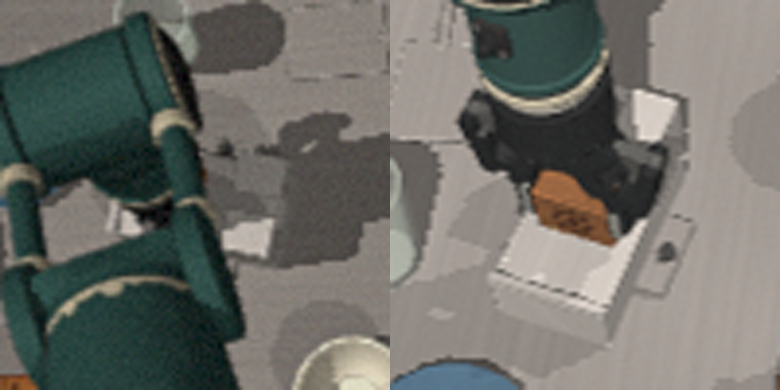

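Call:
move_arm([
  [[0,0,0],[0,0,0.1],1],
  [[0,0,0],[0,0,0.3],1],
  [[0,0,0],[0,0,0.6],1],
  [[0,0,0],[0,0,0.9],1],
  [[0,0,0],[0,0,1],1],
  [[0,0,0],[0,0,1],1],
], grip_force=40)

```text
time: 18.68
tool_pos: [0.6068, 0.2304, 0.1544]
tcp_rot: [2.458, 1.955, 0.003]
wrist_force: [0.7, 0.2, -0.7]
width: 0.653
```

Call:
move_arm([
  [[0,0,0],[-0.25,0.15,0],1],
  [[0,0,0],[-0.5,0.3,0],1],
  [[0,0,0],[-0.75,0.45,0],1],
  [[0,0,0],[-1,0.6,0],1],
  [[0,0,0],[-1,0.6,0],1],
])

```text
time: 19.3
tool_pos: [0.5033, 0.2911, 0.152]
tcp_rot: [-2.455, -1.958, 0.004]
wrist_force: [0.2, -0.5, -0.6]
width: 0.647
```

Call:
move_arm([
  [[0,-0.04,0],[-0.25,0.15,0],1],
  [[0,-0.09,0],[-0.5,0.3,0],1],
  [[0,-0.13,0],[-0.75,0.45,0],1],
  [[0,-0.1667,0],[-0.95,0.58,0],1],
  [[0,-0.1667,0],[-0.95,0.58,0],1],
  [[0,-0.1667,0],[-0.95,0.58,0],1],
])

```text
time: 20.05
tool_pos: [0.4118, 0.3482, 0.1533]
tcp_rot: [2.319, 1.845, 0.305]
wrist_force: [0.8, 0.1, -0.0]
width: 0.649
```

```bash
cat > fin.py <<'E'
from h import *
from workcell import status
import sys
from scipy.spatial.transform import Rotation as Ro
np.set_printoptions(precision=4,suppress=True)
k=sys.argv[1];im=[]
for n in('top','side'):
    p,d=read_camera(n);np.savez(f'{n}{k}.npz',p=p,d=d)
    c=proj(n,[[.406,.349,.09]])[0].astype(int);x0,y0=np.clip(c-[50,50],0,[412,284]);im.append(cv2.resize(p[y0:y0+100,x0:x0+100,::-1],(390,390),interpolation=cv2.INTER_CUBIC))
cv2.imwrite(f'pics/f{k}.png',np.hstack(im))
s=status.read_state();print(s['tool_pos'],s['wrist_force'],s['width'],Ro.from_rotvec(s['tcp_rot']).as_matrix())
E
python3 fin.py 5
```

```text
[0.4125 0.348  0.1534] [ 0.1514  0.1412 -0.5519] 0.6469221190003956 [[ 0.2185  0.9408  0.2589]
 [ 0.9741 -0.2262 -0.0003]
 [ 0.0583  0.2523 -0.9659]]
```

View pics/f5.png

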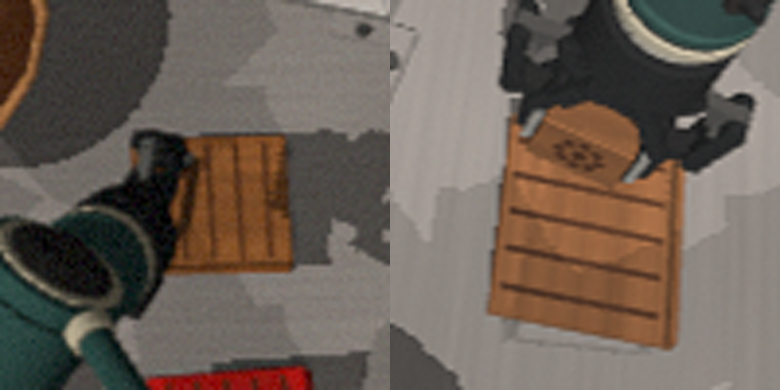

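Call:
move_arm([
  [[0,0,0],[0,0,-0.2],1],
  [[0,0,0],[0,0,-0.4],1],
  [[0,0,0],[0,0,-0.6],1],
  [[0,0,0],[0,0,-0.75],1],
  [[0,0,0],[0,0,-0.84],1],
  [[0,0,0],[0,0,-0.84],1],
  [[0,0,0],[0,0,-0.84],1],
])

```text
time: 21.02
tool_pos: [0.4119, 0.3487, 0.07]
tcp_rot: [2.319, 1.844, 0.307]
wrist_force: [0.3, 0.6, -0.3]
width: 0.65
```

```bash
python3 fin.py 6; python3 - <<'E'
from h import *
np.set_printoptions(precision=4,suppress=True)
p,d,W=load('side',6);hsv=cv2.cvtColor(p,cv2.COLOR_RGB2HSV)
c,s=np.cos(np.radians(15)),np.sin(np.radians(15))
r=W-[.406,.349,.048];b=np.stack([c*r[...,0]+s*r[...,2],r[...,1],-s*r[...,0]+c*r[...,2]],-1)
m=(d>0)&(hsv[...,0]<18)&(hsv[...,1]>90)&(abs(b[...,0])<.08)&(abs(b[...,1])<.07)
X=b[m];print(np.histogram(X[:,2],bins=np.arange(-.008,.08,.004)))
f=X[(X[:,2]>.008)];print('z range',np.percentile(f[:,2],[0,2,5,50,95,98,100]),'board z',np.median(X[X[:,2]<.006][:,2]))
fr=f[(f[:,2]>.012)&(f[:,2]<.04)];ctr=fr.mean(0);print(ctr,np.linalg.svd(fr-ctr,full_matrices=False)[2][2])
E
```

```text
[0.4119 0.3489 0.0702] [-0.0838  0.6817 -0.2567] 0.6507882614791655 [[ 0.2172  0.9408  0.26  ]
 [ 0.9743 -0.2253  0.0012]
 [ 0.0597  0.2531 -0.9656]]
(array([ 33, 639, 613,  61,  22,  16,  14,  18,  19,  17,  17,  20,  18,
        18,  28, 135,  17,   2,   1,   2,   2]), array([-0.008, -0.004,  0.   ,  0.004,  0.008,  0.012,  0.016,  0.02 ,
        0.024,  0.028,  0.032,  0.036,  0.04 ,  0.044,  0.048,  0.052,
        0.056,  0.06 ,  0.064,  0.068,  0.072,  0.076]))
z range [0.008  0.0084 0.0113 0.0495 0.0573 0.0933 0.1203] board z -7.17559594158694e-05
[0.0144 0.0089 0.0265] [ 0.218   0.9757 -0.0227]
```

Call:
move_arm([
  [[0,0,0],[0,0,-0.03],1],
  [[0,0,0],[0,0,-0.06],1],
  [[0,0,0],[0,0,-0.08],1],
  [[0,0,0],[0,0,-0.09],1],
  [[0,0,0],[0,0,-0.095],1],
  [[0,0,0],[0,0,-0.095],1],
])

```text
time: 21.88
tool_pos: [0.4114, 0.3483, 0.0598]
tcp_rot: [2.319, 1.844, 0.305]
wrist_force: [-0.6, -0.2, -0.4]
width: 0.651
```

Call:
move_arm([
  [[0,0,0],[0,0,-0.005],1],
  [[0,0,0],[0,0,-0.01],1],
  [[0,0,0],[0,0,-0.01],1],
  [[0,0,0],[0,0,-0.01],1],
])

```text
time: 22.38
tool_pos: [0.4115, 0.3484, 0.0594]
tcp_rot: [2.319, 1.844, 0.306]
wrist_force: [-2.4, -1.3, 4.8]
width: 0.644
```

Call:
move_arm([
  [[0,0,0],[0,0,0],-0.35],
  [[0,0,0],[0,0,0],-0.45],
  [[0,0,0],[0,0,0],-0.6],
  [[0,0,0],[0,0,0],-0.65],
  [[0,0,0],[0,0,0],-0.65],
  [[0,0,0],[0,0,0],-0.65],
])

```text
time: 23.12
tool_pos: [0.4113, 0.3483, 0.0587]
tcp_rot: [2.319, 1.844, 0.305]
wrist_force: [-0.2, 0.7, 0.0]
width: 0.825
```

```bash
python3 fin.py 7
```

```text
[0.4113 0.3483 0.0588] [-0.4466  0.2878 -0.0935] 0.8234947637778282 [[ 0.2175  0.9411  0.2589]
 [ 0.9743 -0.2252  0.    ]
 [ 0.0583  0.2522 -0.9659]]
```

View pics/f7.png

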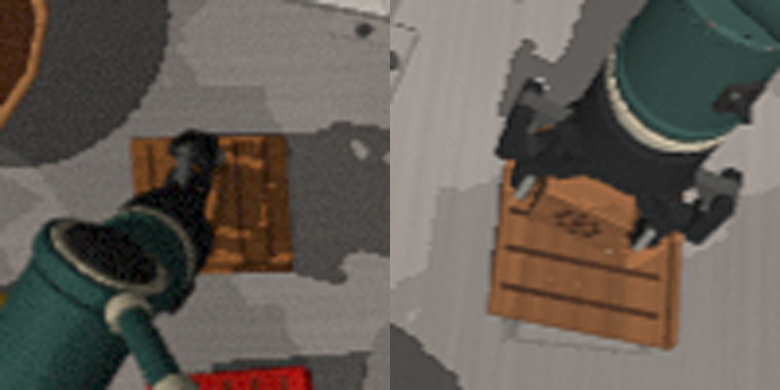

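The fingers are open on both sides and the block stands. I'll back out along the board normal.

Call:
move_arm([
  [[0,0,0],[-0.026,0,0.097],-0.65],
  [[0,0,0],[-0.078,0,0.29],-0.65],
  [[0,0,0],[-0.155,0,0.58],-0.65],
  [[0,0,0],[-0.259,0,0.966],-0.65],
  [[0,0,0],[-0.259,0,0.966],-0.65],
])

```text
time: 23.85
tool_pos: [0.387, 0.3506, 0.1602]
tcp_rot: [2.319, 1.844, 0.318]
wrist_force: [-0.1, 0.0, -0.7]
width: 0.823
```

Call:
move_arm([
  [[0,0.08,0],[0.3,-0.3,0.4],-0.65],
  [[0,0.1667,0],[0.6,-0.6,0.5],-0.65],
  [[0,0.1667,0],[1,-1,0.5],-0.65],
  [[0,0.1667,0],[1,-1,0.5],-0.65],
])

```text
time: 24.35
tool_pos: [0.488, 0.2454, 0.2049]
tcp_rot: [2.463, 1.948, -0.001]
wrist_force: [-1.2, 0.9, 0.8]
width: 0.825
```

Call:
move_arm([
  [[0,0,0],[0,-0.4,0],-0.65],
  [[0,0,0],[0,-0.8,0],-0.65],
  [[0,0,0],[0,-1,0],-0.65],
  [[0,0,0],[0,-1,0],-0.65],
])

```text
time: 24.85
tool_pos: [0.4843, 0.1479, 0.2047]
tcp_rot: [-2.46, -1.953, 0.002]
wrist_force: [0.3, 0.0, -0.2]
width: 0.822
```

```bash
python3 fin.py 8; python3 - <<'E'
from h import *
np.set_printoptions(precision=4,suppress=True)
c,s=np.cos(np.radians(15)),np.sin(np.radians(15))
for n in('top','side'):
    p,d,W=load(n,8);hsv=cv2.cvtColor(p,cv2.COLOR_RGB2HSV)
    r=W-[.406,.349,.048];b=np.stack([c*r[...,0]+s*r[...,2],r[...,1],-s*r[...,0]+c*r[...,2]],-1)
    m=(d>0)&(hsv[...,0]<18)&(hsv[...,1]>90)&(abs(b[...,0])<.08)&(abs(b[...,1])<.07)
    X=b[m];t=X[(X[:,2]>.036)&(X[:,2]<.056)]
    R=cv2.minAreaRect((t[:,:2]*1000).astype(np.float32));print(n,'top c',np.round(R[0],1),np.round(R[1],1),round(R[2],1),'z',np.median(t[:,2]),'board',np.median(X[X[:,2]<.006][:,2]))
    t=X[(X[:,2]>.041)&(X[:,2]<.05)];A=np.c_[t[:,:2],np.ones(len(t))];print(' top slope',np.linalg.lstsq(A,t[:,2],rcond=None)[0])
    R=(d>0)&(W[...,0]>.35)&(W[...,0]<.68)&(W[...,1]>-.33)&(W[...,1]<-.22)&(hsv[...,0]<25)&(hsv[...,1]>90)&(W[...,2]>.035)&(W[...,2]<.09)
    X=W[R];r=cv2.minAreaRect((X[:,:2]*1000).astype(np.float32));print(' rod',np.round(r[0],1),np.round(r[1],1),round(r[2],2),np.percentile(X[:,2],[10,50,90]))
E
```

```text
[0.4848 0.1491 0.205 ] [0.2186 0.2271 0.2292] 0.8206276925646849 [[ 0.225   0.9743 -0.0007]
 [ 0.9743 -0.225   0.0006]
 [ 0.0004 -0.0008 -1.    ]]
top top c [ 9.5 -1.1] [25.4 55.1] 77.6 z 0.044756240955662184 board 0.0005798231833538036
 top slope [-0.0139 -0.027   0.045 ]
 rod [ 513.3 -282.7] [ 16.  237.3] 86.52 [0.0473 0.0512 0.0548]
side top c [ 8.7 -2.7] [26.  55.9] 76.7 z 0.04376092944754165 board -3.4974821141176005e-06
 top slope [0.0026 0.0101 0.0441]
 rod [ 514.3 -281. ] [ 16.7 236.7] 86.84 [0.0449 0.0503 0.0533]
```

View pics/f8.png

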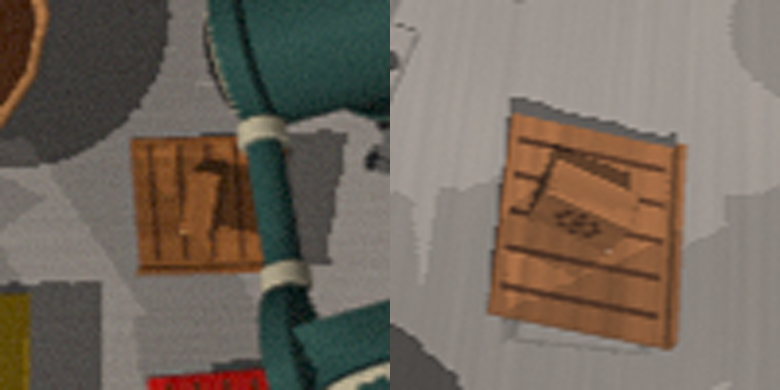

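The block stands seated on the board at (9, -2) mm with its top 44 mm above the face. The rod is back in its place and the arm is clear, so I'm handing in.

```bash
python3 -c "
from workcell import order;print(order.finish_job())"
```

```text
the job is handed in; nothing more can be done
None
```

I pushed the block out of the mould with the thin rod, put the rod back in its place, and set the block down on the brown drying board. I handed the job in at about 25 s; it reports no verdict.

- **Block on the apron:** it stood square at mould x of about 63 mm and y of about 1 mm. That is past the 33 mm the task asks for.
- **Block on the board:** its centre is at about (9, -2) mm in the board frame. Its top is 44 mm above the face, so it is seated on its long edge, and it was square to the face within about 0.03 rad.
- **Set-down:** I lowered it until the wrist force read about 5 N, then opened the fingers slowly.
- **Rod:** it lies within about 2 mm of where it started, with the same height and direction.
- **Pin and kitchen things:** I kept clear of these and of the red look-alike board, but did not measure their positions at the end.

No check failed. The two cameras differed by up to about 3 mm, which is well inside the tolerances. I noticed nothing disturbed in the pictures I viewed, but the last ones covered only the area around the board.

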